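# Index the plate turntable to its next stop

## Task

The inked plate has to be wiped from its next side: move the plate turntable one index stop on, anticlockwise seen from above. Pull the sprung index knob up, swing the turntable round by it, and find the next stop's hole by feel so that the pin drops fully home there and locks the table. Go gently so that the pin is never forced sideways or jammed, keep off the inked plate, leave the things standing round it where they are, and let go.

Things in the scene. Friction and masses are not known exactly. Their poses are not given: they have to be found in the camera images.
- knob_mid (a point): centre of the black index knob, an upright cylinder 24 mm across, 22 mm tall, on the turntable's ear on the robot's side, 125 mm from the axis; 89 mm above the bench with the pin home. It only slides up and down and goes round with the turntable. Below it: a sleeve 16 mm across and 20 mm tall (its lowest 6 mm a 22 mm collar), on the ear (40 mm wide, top 58 mm above the bench).
- plunger (a joint): lift of knob and pin in m: 0 fully down (home in a hole), about 0.0086 with the pin's tip resting on the plain face of the index track, 0.013 at its upper stop. A spring drives it down with 4.5 N when home, 7 N at 0.0086, 8 N at the upper stop; it does not latch up.
- pin: steel index pin below the knob, 8 mm across, flat end with a 1.5 mm rounded edge; origin at its tip's centre, 31 mm above the bench when home. The holes are square-edged, 9.6 mm wide, 12 mm deep; the pin goes 9 mm in, caught only within about 2 mm of a hole's centre. Over 35 N on it is forcing; a sweep at 20 mm/s that stops when the push rises by 10 N stays well below.
- axis (a point): the turntable's vertical axis at its top face, 58 mm above the bench. The top is an aluminium disc 210 mm across with one ear that reaches 145 mm from the axis. It turns on a fixed round foot.
- turntable (a joint): angle in rad, 0 in the hole where it starts, growing anticlockwise seen from above. It stays where it is left. It turns with under 1 N at the knob while the pin is lifted and 4 to 6 N while the pin rides on the track (up to 10 N to start or over a seam). The next stop's hole lies anywhere from 0.40 to 0.65 rad; the one after it at 1.26; the one before the start at -0.84.
- stand: the fixed foot, 330 mm across, 28 mm high, origin on the axis at the bench. On it, under the ear, lies the index track: a steel ring 28 mm wide, mid radius 125 mm, its face 40 mm above the bench. Four dark steel stops with brass-bushed holes are clamped into it by hand, unevenly spaced and flush but for fine seams, so the pin can ride round between holes. Nothing on the foot is above 45 mm.
- plate: the inked copper plate clamped on the turntable, 140 x 110 x 2 mm, origin at the centre of its underside, top about 60 mm above the bench; the two toe clamps on its long edges reach 70 mm. Its wet face must not be touched.
- tin_mid (a point): centre of a loose ink tin, 84 mm across, 55 mm tall: leave it standing
- brayer_mid (a point): middle of a loose brayer (ink roller), about 170 mm long, 104 mm wide, 38 mm high: leave it lying
- bottle_mid (a point): centre of a loose solvent bottle, 52 mm across, 120 mm tall: leave it standing

How it is judged:
On the way, in this order (a step that is already met when the one before it is completed fails the run):
1. the pin is pulled up clear of its hole (value of joint plunger above 0.0085 m), for 0.1 s.
2. the turntable is turned out of its old stop (value of joint turntable above 0.15 rad).
At the end, for the whole second after the job is handed in: the pin is fully home (within 1.5 mm) in the next hole anticlockwise (turntable between 0.36 and 0.69 rad from its start, where that is the only hole), the turntable is at rest and the knob let go (value of joint plunger below 0.0015 m and value of joint turntable between 0.36 and 0.69 rad and velocity of joint turntable between -0.03 and 0.03 rad/s); the robot touches nothing.
It fails at once if the pin is forced: over 35 N on it (contact force between pin and anything else above 35 N).
It fails at once if the robot touches the inked plate (contact force between any of the fingers, the arm and plate above 0.5 N).
It fails at once if the tin, the brayer or the bottle is moved by more than 20 mm or tipped over (distance of any of tin_mid, brayer_mid, bottle_mid from where it was at the start of the episode above 0.02 m).
It also fails if it takes over 43 s, if anything falls off the work surface, if the arm or the gripper's body presses on something with over 40 N, if the wrist force passes 120 N, or if a joint passes its speed limit or range.

## Robot

A 6-joint arm with a two-finger parallel gripper is mounted at the origin on the work surface. World frame = base frame: x ahead of the robot, y to its left, z up, the work surface at z = 0. Lengths are in m, angles in rad, forces in N, time in s.
With the tool pointing down it reaches from about 0.275 to 0.85 m from the base axis. Payload 5.2 kg.
Tool frame: the origin (TCP) lies at the very end of the fingers, on their centre line; the grasp point (between the pads) lies 19 mm behind it (arm.grasp_offset is the distance from the TCP to the grasp point, in m); z points along the fingers, y is the direction in which the jaws open and shut (so a half turn about z gives the same grasp; the last joint's range is limited). The gripper opens to 85 mm and grips with 20 to 120 N. Pads are 22 mm wide; open, the fingers measure 114 mm over their backs; the gripper's body (76 mm by 85 mm) begins 54 mm behind the grasp point. The pads swing forward as they close: fully open they stand 13 mm farther back than shut.
Start: joints at [1.058, 0.259, 1.535, -0, 1.348, -0.203], TCP at [0.168, 0.524, 0.231] pointing down, gripper open.
Joint ranges: [-3.14, 3.14], [-0.91, 2.08], [0.19, 2.58], [-1.22, 4.36], [0.22, 2.71], [-3.12, 3.12]. Speed limits (rad/s): [2.57, 2.57, 3.14, 3.14, 3.14, 3.14].

## Interface

Orientations are given as a unit quaternion [w, x, y, z].
In Python, from workcell import arm gives the robot as it stands. Calls block until the motion is done:
- arm.move_to(position, orientation): joint-space move of the TCP to a pose.
- arm.line_to(position, attitude=None, vel=0.15, contact_N=None): straight line of the TCP; attitude=None keeps the orientation; vel is the mean speed in m/s. With contact_N (N) it stops when the force on the tool has changed by that much, and returns True; else False.
- arm.goto_joints(angles): joint-space move.
- arm.open() and arm.grasp(): open the fingers fully, or close them until they stop; the grip force is fixed at half the most.
- arm.hold(seconds).
- arm.inverse_kinematics(position, orientation): joint angles nearest the present ones, or None.
- arm.sense(): the state.
- arm.get_image(name): name is "side" or "top" or "wrist"; returns the picture (400x640x3 uint8, red, green, blue); there is no depth.
- arm.camera_params(name): a dict with "fx", "fy", "cx", "cy" (pixels), "world_to_cam" (4x4, takes a point from world to camera coordinates); the wrist camera has in their place "tool_from_camera" (4x4, takes a point from camera to tool coordinates, whose origin is the TCP and whose axes are the flange's). Camera axes: x right, y up, looking along -z (the intrinsics and any distortion apply to the point x, -y, -z); pixel columns grow to the right and rows downward; lengths in m; the calibration is good to about 2 mm. A picture is of the moment at which its call begins: read the wrist's pose just before it. camera_params takes no time and is no camera call.
A pose or a line that the arm cannot do raises arm.PlanningError and nothing moves.
- arm.job_done(): hands the job in, once; it reports no verdict.
Trained networks look in the newest picture that a camera, given by its name, has taken for a name from the list of things; names that differ only in an ending like _2 or _b are one class to them, and where a whole thing is asked for, a point or a joint stands for the part that bears it (a point fixed in the world has none). Each returns a list of dicts, best first, with "conf" (0 to 1); they miss things now and then, are a little off and sometimes report something else, mostly with a low value. They report only what shows in the picture. A call takes as long as a camera call.
- arm.search_frame(camera, query): "at" ([x, y, z] in m, in world coordinates, good to about 4 mm: the middle of the surface that is visible of it).
The state is a dict: "clock": time; "joints": joint angles; "joint_velocities": joint speeds; "tau": joint torques, N m; "tcp_pos": TCP position; "tool_rot": TCP orientation; "wrist_force": force on the tool from outside, world axes, zero at the start; "ft_torque": the same for the moment, N m; "gripper_width": finger opening in m.
Only numpy, scipy, OpenCV 4.12 (cv2) and the standard library are available. Lean on these libraries where they do the work, as an engineer would, in place of code of your own. Each camera call takes 0.05 s, during which the arm holds its last target.

## Working session

There is one attempt and no reset: what is moved stays moved. The work goes in short steps, each a Python script; the robot and the scene stay as the last script left them, time stands still between calls to the robot, and variables do not carry over. Pictures are saved under pics/ and viewed, and the job is handed in when it is done.

```bash
ls; mkdir -p pics
python3 - <<'E'
from workcell import arm
import cv2
s=arm.sense(); print(s)
for c in ("top","side","wrist"):
    im=arm.get_image(c); cv2.imwrite(f"pics/{c}0.png",im[:,:,::-1])
    for q in ("knob_mid","axis","tin_mid","brayer_mid","bottle_mid","plate","stand","pin"):
        if c=="wrist" and q not in("knob_mid",): continue
        try: print(c,q,[([round(float(v),4) for v in d["at"]],round(d["conf"],2)) for d in arm.search_frame(c,q)[:2]])
        except Exception as e: print(c,q,e)
print(arm.sense()["clock"])
E
```

```text
pics
{'clock': 0.0, 'joints': array([ 1.05820257e+00,  2.59360528e-01,  1.53610470e+00,  7.33108118e-06,
        1.34803247e+00, -2.02754135e-01]), 'joint_velocities': array([-0.00022918,  0.00047845,  0.00011769, -0.00029602, -0.0018122 ,
       -0.00013393]), 'tau': array([ 3.89913748e-04, -4.46040201e+01, -2.90564632e+01, -2.70776045e-04,
        1.18457727e-02,  2.98635689e-05]), 'tcp_pos': array([0.16737484, 0.52333813, 0.23045661]), 'tool_rot': array([-3.36821458e-04,  1.54301606e-01,  9.88023333e-01, -8.90986413e-04]), 'wrist_force': array([0.5393049 , 0.21573931, 0.15481431]), 'ft_torque': array([ 0.02384483,  0.00744911, -0.00710256]), 'gripper_width': 0.08558253207577467}
top knob_mid [([0.4562, -0.0779, 0.0987], 0.59)]
top axis [([0.5856, -0.0927, 0.0362], 0.93)]
top tin_mid [([0.5112, 0.1252, 0.0553], 0.61)]
top brayer_mid [([0.5681, -0.3714, 0.0372], 0.96)]
top bottle_mid [([0.4078, 0.1114, 0.0891], 0.53)]
top plate [([0.5828, -0.103, 0.0616], 0.73)]
top stand [([0.5885, -0.097, 0.0396], 0.58)]
top pin []
side knob_mid [([0.4635, -0.0811, 0.0993], 0.55)]
side axis [([0.5819, -0.1488, 0.0447], 0.84)]
side tin_mid [([0.5085, 0.1019, 0.044], 0.87)]
side brayer_mid [([0.5645, -0.3795, 0.0321], 0.96)]
side bottle_mid [([0.4063, 0.098, 0.0616], 0.71), ([0.5761, -0.1099, 0.0552], 0.25)]
side plate [([0.5841, -0.1092, 0.0667], 0.64)]
side stand [([0.582, -0.1519, 0.0406], 0.71)]
side pin [([0.5825, -0.1496, 0.0405], 0.34)]
wrist knob_mid []
1.0
```

View pics/top0.png

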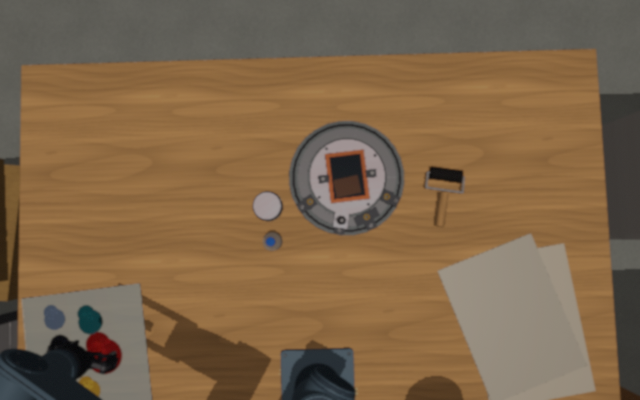

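View pics/side0.png

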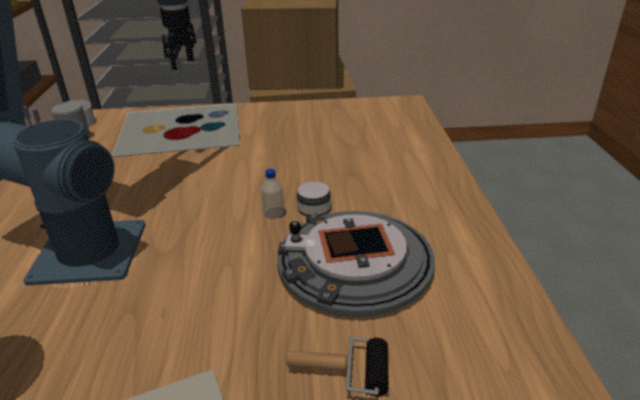

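The top view shows the knob at about (341,219), the table centre at about (346,178), and stops at (367,216) and (389,197) on the anticlockwise side. I'll zoom in to measure these.

Run:
```python
from workcell import arm
import cv2
a=cv2.imread("pics/top0.png")[115:240,285:410]; cv2.imwrite("pics/topz.png",cv2.resize(a,(600,600),interpolation=cv2.INTER_CUBIC))
a=cv2.imread("pics/side0.png")[205:315,270:440]; cv2.imwrite("pics/sidez.png",cv2.resize(a,(795,514),interpolation=cv2.INTER_CUBIC))
for c in("top","side","wrist"): print(arm.camera_params(c))
```

```text
{'fx': 515.6915290478199, 'fy': 515.6915290478199, 'cx': 313.09813994192297, 'cy': 198.2753762755259, 'world_to_cam': array([[-2.76882326e-02, -9.99614497e-01, -2.05427081e-03,
         1.14589722e-02],
       [ 9.97068604e-01, -2.77642351e-02,  7.12975821e-02,
        -5.26839579e-01],
       [-7.13271319e-02, -7.41448954e-05,  9.97452974e-01,
        -1.45372971e+00],
       [ 0.00000000e+00,  0.00000000e+00,  0.00000000e+00,
         1.00000000e+00]])}
{'fx': 517.094343448488, 'fy': 517.094343448488, 'cx': 324.4243229863201, 'cy': 203.58779279595413, 'world_to_cam': array([[ 0.99725635, -0.07166697, -0.01853684, -0.52731527],
       [ 0.05455799,  0.54233015,  0.83839217, -0.10678127],
       [-0.05003194, -0.83710325,  0.54475219, -1.15513143],
       [ 0.        ,  0.        ,  0.        ,  1.        ]])}
{'fx': 328.26921317008345, 'fy': 328.26921317008345, 'cx': 318.4151932767707, 'cy': 199.93006471973797, 'tool_from_camera': array([[-5.70017941e-04,  9.64208523e-01,  2.65144487e-01,
         6.74046166e-02],
       [ 9.99999791e-01,  4.68984141e-04,  4.44358914e-04,
        -5.60271117e-04],
       [ 3.04106093e-04,  2.65144685e-01, -9.64208589e-01,
        -1.43538968e-01],
       [ 0.00000000e+00,  0.00000000e+00,  0.00000000e+00,
         1.00000000e+00]])}
```

View pics/topz.png

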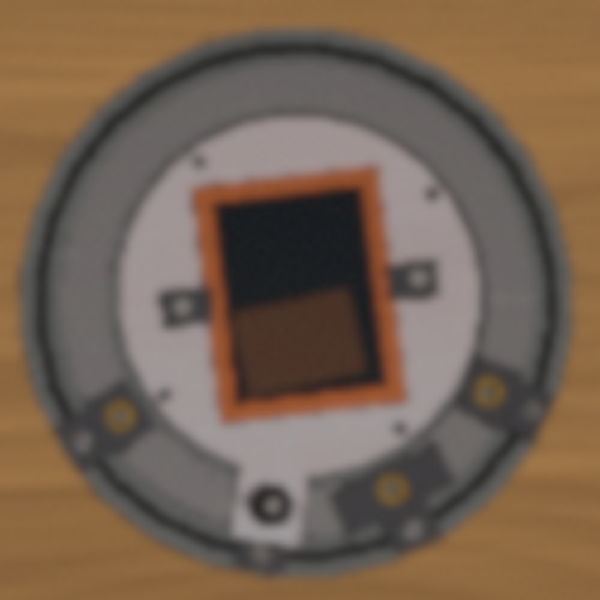

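View pics/sidez.png

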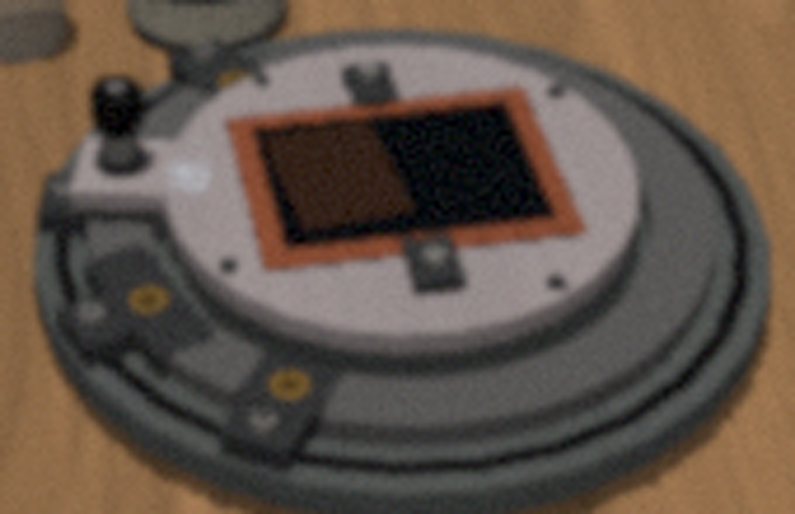

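```bash
cat > h.py <<'E'
import numpy as np
from workcell import arm
def ray(cam,u,v,z):
    P=arm.camera_params(cam);W=P["world_to_cam"];R=W[:3,:3];t=W[:3,3]
    d=R.T@np.array([(u-P["cx"])/P["fx"],-(v-P["cy"])/P["fy"],-1]);o=-R.T@t
    return o+d*(z-o[2])/d[2]
def T(u,v,z): return ray("top",285+(u+.5)/4.8-.5,115+(v+.5)/4.8-.5,z)
def S(u,v,z): return ray("side",270+(u+.5)/(795/170)-.5,205+(v+.5)/(514/110)-.5,z)
E
python3 - <<'E'
from h import *
from scipy.optimize import least_squares
hT=[T(*p,.04) for p in((120,415),(392,489),(489,391))]
hS=[S(*p,.04) for p in((148,298),(290,384))]
kT=T(268,505,.1); kS=S(115,105,.091)
aT=T(300,297,.058); 
cT=T(297,303,.028)
print("holes",hT,hS);print("knob",kT,kS,"axis",aT,cT)
# axis from circle r .125 through holes+knob
pts=np.array([p[:2] for p in hT+[kT]])
f=least_squares(lambda c:np.hypot(*(pts-c).T)-.125,aT[:2]);print(f.x,f.fun)
for c in(f.x,aT[:2]):
    a=[np.arctan2(*(p[:2]-c)[::-1]) for p in hT+[kT]]; 
    print([(x-a[3]+np.pi)%(2*np.pi)-np.pi for x in a], a[3])
E
```

```text
holes [array([0.51785559, 0.00687036, 0.04      ]), array([ 0.47008402, -0.15093272,  0.04      ]), array([ 0.52593265, -0.20978509,  0.04      ])] [array([ 0.47236613, -0.15064124,  0.04      ]), array([ 0.52814775, -0.20999531,  0.04      ])]
knob [ 0.46105678 -0.0750658   0.1       ] [ 0.46249142 -0.07929317  0.091     ] axis [ 0.58239953 -0.09961077  0.058     ] [ 0.58224202 -0.09973898  0.028     ]
[ 0.58384491 -0.09912914] [-1.38135639e-04  6.02824923e-07 -1.05762829e-04  1.23813077e-04]
[np.float64(-0.8204434370950398), np.float64(0.6208346100318938), np.float64(1.2821622145708815), np.float64(0.0)] 2.9480707919813236
[np.float64(-0.8262792996399062), np.float64(0.6281989129976484), np.float64(1.2967654616480884), np.float64(0.0)] 2.9420077043926636
```

The holes fit a 125 mm circle to within 0.2 mm. Anchoring on the known stops (-0.84 and 1.26), the next hole is at about 0.60 rad, the start angle is about 2.968 and the knob is at about (0.461, -0.0775). I'll close the jaws radially so the grip doesn't load the pin sideways. First I'll move above the knob and check with the wrist camera.

```bash
cat >> h.py <<'E'
from scipy.spatial.transform import Rotation as Ro
C=np.array([.5838,-.0991]); TH0=2.968
def q_y(a):  # tool down, y axis at world angle a
    y=np.array([np.cos(a),np.sin(a),0]);z=np.array([0,0,-1.]);x=np.cross(y,z)
    return Ro.from_matrix(np.c_[x,y,z]).as_quat()[[3,0,1,2]]
def pos(phi,z,r=.125,dt=0.):
    th=TH0+phi; e=np.array([np.cos(th),np.sin(th)]);t=np.array([-e[1],e[0]])
    return np.r_[C+r*e+dt*t,z]
def rad(phi): return q_y(TH0+phi-np.pi)
def tan(phi): return q_y(TH0+phi+np.pi/2)
def st():
    s=arm.sense(); print("t %.2f"%s["clock"],"tcp",s["tcp_pos"].round(4),"F",s["wrist_force"].round(1),"M",s["ft_torque"].round(2),"w %.4f"%s["gripper_width"],"q6 %.2f"%s["joints"][5]); return s
def proj_wrist(s,p):
    P=arm.camera_params("wrist");q=s["tool_rot"];R=Ro.from_quat(q[[1,2,3,0]]).as_matrix()
    M=P["tool_from_camera"];pt=R.T@(np.asarray(p)-s["tcp_pos"]);pc=M[:3,:3].T@(pt-M[:3,3])
    return P["cx"]+P["fx"]*pc[0]/-pc[2],P["cy"]-P["fy"]*pc[1]/-pc[2]
E
python3 - <<'E'
from h import *; import cv2
arm.move_to(pos(0,.19),rad(0)); s=st()
im=arm.get_image("wrist"); cv2.imwrite("pics/w1.png",im[:,:,::-1])
print(arm.search_frame("wrist","knob_mid")[:2])
print("knobtop",proj_wrist(s,pos(0,.1)),"nexthole",proj_wrist(s,pos(.6,.04)),"axis",proj_wrist(s,np.r_[C,.058]))
E
```

```text
t 3.38 tcp [ 0.4608 -0.0768  0.1901] F [ 0.2  0.  -0.5] M [-0.03 -0.   -0.02] w 0.0859 q6 -0.23
[{'at': [0.4614, -0.0706, 0.1036], 'conf': 0.78}]
knobtop (np.float64(318.9737341141441), np.float64(203.81240467930306)) nexthole (np.float64(341.2354738371763), np.float64(256.3982862216373)) axis (np.float64(463.6106464148537), np.float64(190.4500664655004))
```

View pics/w1.png

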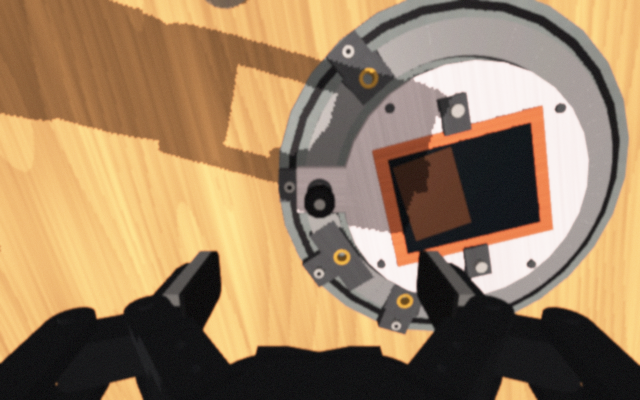

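The wrist view shows the knob top at (319,204), predicted (319,204), and the next hole at (342,257), predicted (341,256). They agree. Next: descend, grip and lift.

Run:
```python
from h import *
print(arm.line_to(pos(0,.073),vel=.12,contact_N=6)); st()
arm.grasp(); st()
```

```text
False
t 4.61 tcp [ 0.4612 -0.0777  0.0736] F [0.7 0.2 0.6] M [-0.01  0.04 -0.06] w 0.0856 q6 -0.23
t 5.21 tcp [ 0.4613 -0.0777  0.0735] F [1.2 0.4 4.1] M [-0.01 -0.05  0.03] w 0.0220 q6 -0.23
```

Run:
```python
from h import *; import cv2
s=st(); p=s["tcp_pos"].copy()
for d in (.004,.008,.0115):
    arm.line_to(np.r_[p[:2],.0735+d],vel=.03); st()
arm.hold(.15); st()
im=arm.get_image("side")[190:290,260:400]; cv2.imwrite("pics/s2.png",cv2.resize(im[:,:,::-1],(784,560),interpolation=cv2.INTER_CUBIC))
```

```text
t 5.21 tcp [ 0.4613 -0.0777  0.0735] F [1.2 0.4 4.1] M [-0.01 -0.05  0.03] w 0.0220 q6 -0.23
t 5.51 tcp [ 0.4612 -0.0777  0.0772] F [ 2.9 -0.2 -5.3] M [-0.15 -0.44 -0.01] w 0.0222 q6 -0.23
t 5.79 tcp [ 0.4612 -0.0777  0.0815] F [ 2.4 -0.7 -6. ] M [-0.12 -0.47  0.06] w 0.0218 q6 -0.23
t 6.06 tcp [ 0.4612 -0.0777  0.0851] F [ 3.6 -1.3 -7.4] M [-0.18 -0.45  0.01] w 0.0221 q6 -0.23
t 6.21 tcp [ 0.4612 -0.0777  0.085 ] F [ 2.9 -0.9 -7.7] M [-0.05 -0.5   0.06] w 0.0222 q6 -0.23
```

View pics/s2.png

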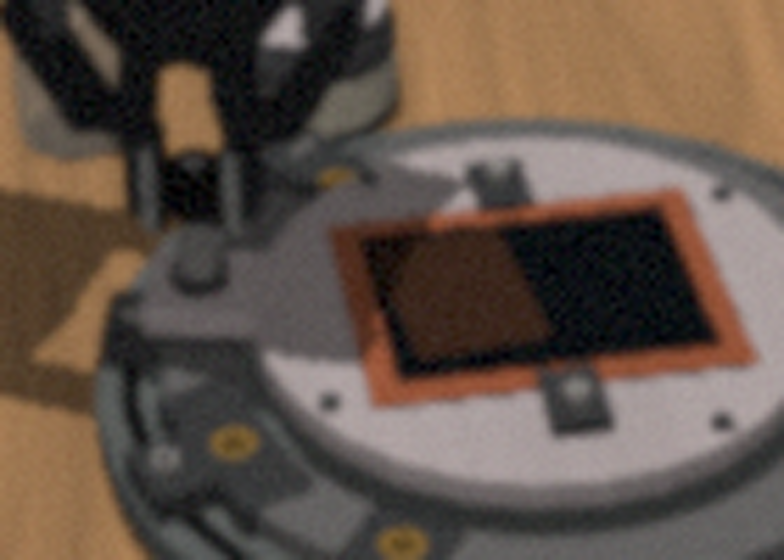

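The lift is confirmed: the spring reaction follows 5.5 to 7.7 N and the knob sits clear of the sleeve in the fingers at (195,185). Swinging along the arc.

Run:
```python
from h import *; import cv2
off=arm.sense()["tcp_pos"][:2]-pos(0,0)[:2]
dr=off@np.array([np.cos(TH0),np.sin(TH0)]); print("dr",dr)
for k in range(1,7):
    phi=.45*k/6
    hit=arm.line_to(pos(phi,.085,r=.125+dr),rad(phi),vel=.04,contact_N=12); st()
    if hit: print("HIT",phi);break
im=arm.get_image("top")[130:250,270:430]; cv2.imwrite("pics/t3.png",cv2.resize(im[:,:,::-1],(784,588),interpolation=cv2.INTER_CUBIC))
```

```text
dr -0.0005600066353618728
t 6.64 tcp [ 0.46   -0.0868  0.085 ] F [ 4.3 -1.  -7.7] M [-0.15 -0.6  -0.03] w 0.0226 q6 -0.33
t 7.03 tcp [ 0.4595 -0.096   0.085 ] F [ 3.9 -1.2 -7.6] M [-0.17 -0.63 -0.01] w 0.0221 q6 -0.42
t 7.41 tcp [ 0.4596 -0.1053  0.085 ] F [ 4.8 -1.7 -7.6] M [-0.07 -0.66  0.04] w 0.0220 q6 -0.51
t 7.79 tcp [ 0.4605 -0.1146  0.085 ] F [ 4.2  0.  -8.7] M [-0.06 -0.75 -0.01] w 0.0219 q6 -0.60
t 8.18 tcp [ 0.462  -0.1238  0.085 ] F [ 4.3  0.2 -7.5] M [ 0.04 -0.86  0.  ] w 0.0220 q6 -0.70
t 8.56 tcp [ 0.4642 -0.1327  0.085 ] F [ 5.7  0.5 -7.4] M [ 0.09 -0.86 -0.02] w 0.0221 q6 -0.78
```

View pics/t3.png

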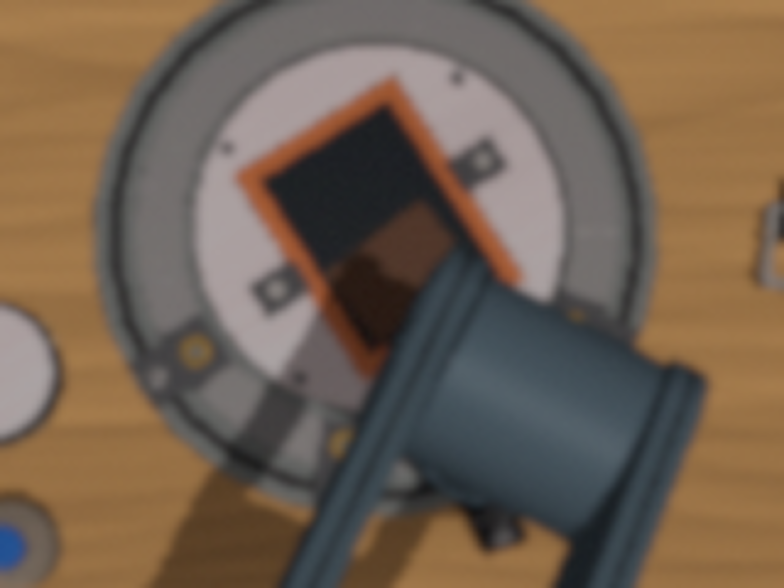

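The table followed the swing to about 0.45 rad. Now I'll set the pin down on the track gently, let go, and come back with the jaws tangential so one finger pushes the knob while the spring is free to drop the pin.

Run:
```python
from h import *; import cv2
p=arm.sense()["tcp_pos"]
print(arm.line_to(np.r_[p[:2],.0824],vel=.02,contact_N=6)); st()
arm.open(); st()
arm.line_to(np.r_[p[:2],.14],vel=.15)
arm.move_to(pos(.45,.15,dt=.022),tan(.56)); s=st()
im=arm.get_image("wrist"); cv2.imwrite("pics/w4.png",im[:,:,::-1])
print(arm.search_frame("wrist","knob_mid")[:1],pos(.45,.1086))
print("knobtop pred",proj_wrist(s,pos(.45,.1086)),"at .43",proj_wrist(s,pos(.43,.1086)),"hole",proj_wrist(s,pos(.6,.04)))
```

```text
False
t 8.89 tcp [ 0.4642 -0.1324  0.0824] F [ 3.7  0.1 -6.2] M [ 0.07 -0.64 -0.1 ] w 0.0225 q6 -0.79
t 9.53 tcp [ 0.4641 -0.1326  0.0824] F [-0.4  0.3  0.5] M [-0.02 -0.04 -0.03] w 0.0855 q6 -0.79
t 11.34 tcp [ 0.4692 -0.1541  0.1493] F [ 0.6 -0.1 -0.5] M [-0.02 -0.02  0.05] w 0.0853 q6 0.64
[{'at': [0.4684, -0.127, 0.11], 'conf': 0.94}] [ 0.46354474 -0.13321264  0.1086    ]
knobtop pred (np.float64(281.8040379868037), np.float64(221.219002057028)) at .43 (np.float64(277.6025933107805), np.float64(220.73754431419775)) hole (np.float64(314.75998374246177), np.float64(193.5839744561848))
```

View pics/w4.png

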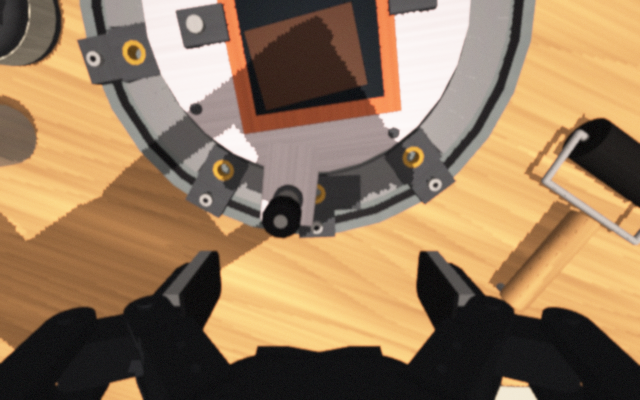

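The wrist view shows the knob at (281,219), predicted (282,221) for 0.45 rad with the pin on the track, and the hole at (318,194) just ahead. Descending behind the knob, then touching it and sweeping.

Run:
```python
from h import *; import cv2
th=TH0+.56; t=np.array([-np.sin(th),np.cos(th),0])
p0=pos(.45,.064,dt=.022)
print(arm.line_to(p0,vel=.1,contact_N=5)); st()
print("touch",arm.line_to(p0+.014*t,vel=.02,contact_N=3)); s=st()
e=pos(.68,.064); k=pos(.45,.064)
L=(e-k)@t; cur=(s["tcp_pos"]-p0)@t
end=s["tcp_pos"]+t*(L+.0088-cur); 
print("sweep",arm.line_to(np.r_[end[:2],.064],vel=.018,contact_N=10)); s=st()
print("travel from p0",(s["tcp_pos"]-p0)@t, "Ft",s["wrist_force"]@t)
arm.hold(.2); s=st(); print("Ft",s["wrist_force"]@t)
im=arm.get_image("wrist"); cv2.imwrite("pics/w5.png",im[:,:,::-1])
for ph in(.55,.6,.65):print(ph,proj_wrist(s,pos(ph,.1)),proj_wrist(s,pos(ph,.1086)))
im=arm.get_image("side")[190:290,260:400]; cv2.imwrite("pics/s5.png",cv2.resize(im[:,:,::-1],(784,560),interpolation=cv2.INTER_CUBIC))
```

```text
False
t 12.45 tcp [ 0.47   -0.1546  0.0645] F [-0.5 -0.2 -0.1] M [ 0.02  0.03 -0.03] w 0.0854 q6 0.64
touch True
t 12.93 tcp [ 0.4723 -0.1619  0.0638] F [ 0.2 -0.2  0.7] M [-0.08 -0.04  0.02] w 0.0852 q6 0.63
sweep True
t 13.68 tcp [ 0.473  -0.1672  0.0629] F [-0.2 -0.2  0.2] M [-0.05  0.04  0.03] w 0.0853 q6 0.62
travel from p0 0.013192270353886863 Ft 0.1427842987348257
t 13.88 tcp [ 0.4725 -0.1667  0.0625] F [ 0.3 -0.4 -0.3] M [ 0.02 -0.05 -0.04] w 0.0851 q6 0.62
Ft 0.49155304323508636
0.55 (np.float64(256.52186700817117), np.float64(290.12478620204934)) (np.float64(251.68353513602608), np.float64(303.74253934928856))
0.6 (np.float64(273.69899664811675), np.float64(289.97486538287876)) (np.float64(270.1401026138282), np.float64(303.59090399599654))
0.65 (np.float64(290.84441811281), np.float64(289.0591850656216)) (np.float64(288.56263718870355), np.float64(302.62661328910735))
```

View pics/w5.png

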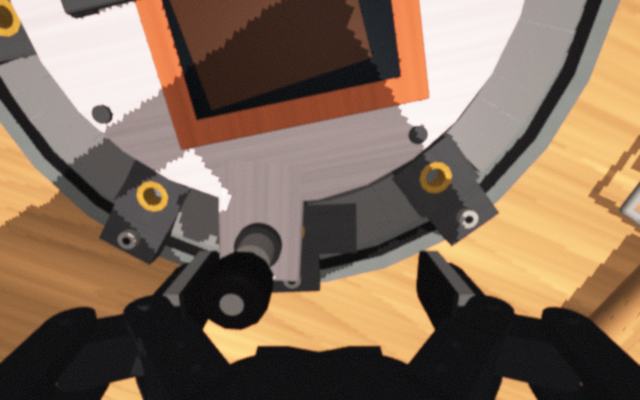

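View pics/s5.png

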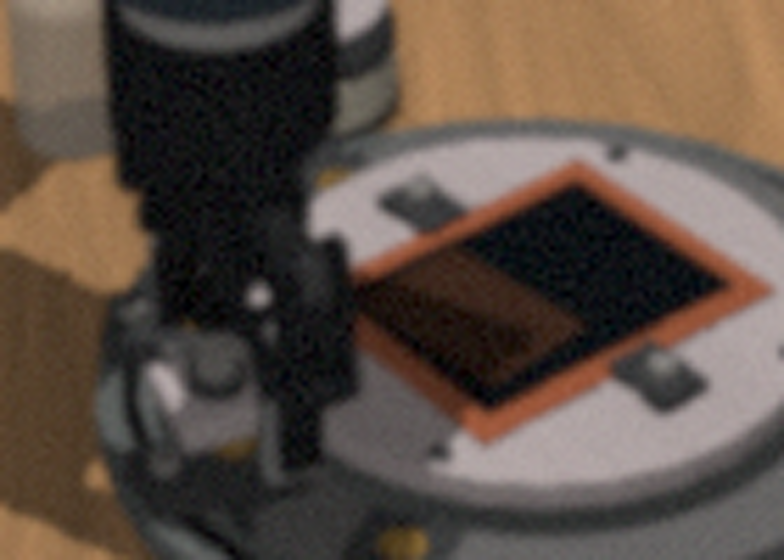

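The sweep stopped early, at a seam or on breakaway. The knob is still up at (231,303), which is about 0.49 rad. Continuing.

Run:
```python
from h import *; import cv2
th=TH0+.56; t=np.array([-np.sin(th),np.cos(th),0])
p0=pos(.45,.064,dt=.022)
L=(pos(.68,0)-pos(.45,0))@t+.0088
last=None
for i in range(4):
    h=arm.line_to(np.r_[(p0+L*t)[:2],.064],vel=.018,contact_N=10); s=st()
    tr=(s["tcp_pos"]-p0)@t; print(i,h,"travel %.4f"%tr,"phi~%.3f"%(.45+(tr-.0092)/.125),"Ft %.1f"%(s["wrist_force"]@t))
    if not h: break
    if last is not None and tr-last<.0015: break
    last=tr
s=st()
im=arm.get_image("wrist"); cv2.imwrite("pics/w6.png",im[:,:,::-1])
for ph in(.5,.55,.6,.65):print(ph,proj_wrist(s,pos(ph,.1)),proj_wrist(s,pos(ph,.1086)))
```

```text
t 14.96 tcp [ 0.4787 -0.1808  0.0625] F [-0.6  2.3  2.2] M [ 0.22 -0.   -0.02] w 0.0855 q6 0.60
0 True travel 0.0279 phi~0.600 Ft -2.3
t 15.33 tcp [ 0.4781 -0.1808  0.0617] F [-0.1  2.2  0.9] M [ 0.3   0.02 -0.03] w 0.0852 q6 0.60
1 True travel 0.0277 phi~0.598 Ft -2.1
t 15.33 tcp [ 0.4781 -0.1808  0.0617] F [-0.1  2.2  0.9] M [ 0.3   0.02 -0.03] w 0.0852 q6 0.60
0.5 (np.float64(195.96567925369544), np.float64(289.70352448723787)) (np.float64(186.23209172670923), np.float64(303.4116117069563))
0.55 (np.float64(213.06654427827374), np.float64(290.45416466789914)) (np.float64(204.5985127276929), np.float64(304.22900025393335))
0.6 (np.float64(230.13660343407292), np.float64(290.4444222227538)) (np.float64(222.92821652811134), np.float64(304.240212276373))
0.65 (np.float64(247.17011744972956), np.float64(289.6709545560749)) (np.float64(241.21798708340043), np.float64(303.4414334623557))
```

View pics/w6.png

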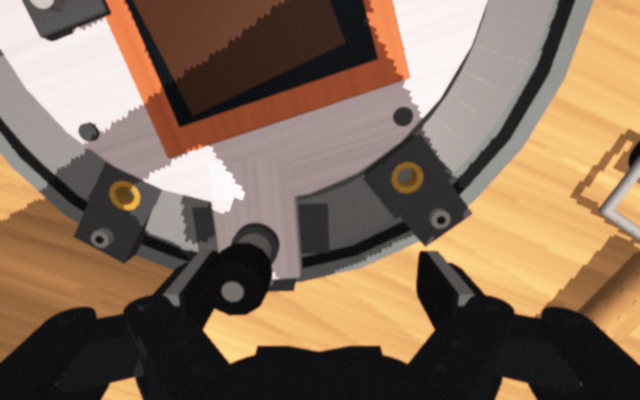

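The knob top is at (232,291). That matches the prediction for 0.60 rad with the knob fully down (230,290), and not the raised position (223,304). Repeated pushes stop at the same place. Backing off and checking.

Run:
```python
from h import *; import cv2
th=TH0+.6; t=np.array([-np.sin(th),np.cos(th),0])
p=arm.sense()["tcp_pos"]
arm.line_to(p-.009*t,vel=.05); s=st()
q=s["tcp_pos"]; arm.line_to(np.r_[q[:2],.16],vel=.12,contact_N=8); s=st()
im=arm.get_image("wrist"); cv2.imwrite("pics/w7.png",im[:,:,::-1])
print(arm.search_frame("wrist","knob_mid")[:1],pos(.6,.1))
for ph in(.59,.6,.61):print(ph,proj_wrist(s,pos(ph,.1)),proj_wrist(s,pos(ph,.1086)))
arm.line_to(np.r_[q[:2]-[.1,0],.2],vel=.15); st()
im=arm.get_image("side")[190:290,260:400]; cv2.imwrite("pics/s7.png",cv2.resize(im[:,:,::-1],(784,560),interpolation=cv2.INTER_CUBIC))
for c in("tin_mid","brayer_mid","bottle_mid","knob_mid"): print(c,[d["at"] for d in arm.search_frame("side",c)[:1]])
```

```text
t 15.71 tcp [ 0.4742 -0.1725  0.0617] F [-0.2 -0.7  0.3] M [ 0.02 -0.05  0.01] w 0.0855 q6 0.61
t 16.68 tcp [ 0.4738 -0.1722  0.1593] F [ 1.  -0.1  0.2] M [-0.    0.05 -0.  ] w 0.0853 q6 0.61
[{'at': [0.4737, -0.1504, 0.1026], 'conf': 0.91}] [ 0.46999281 -0.15080032  0.1       ]
0.59 (np.float64(285.58083364347567), np.float64(207.77014590580708)) (np.float64(283.89907095096123), np.float64(211.9292853921623))
0.6 (np.float64(287.505120413667), np.float64(207.71974880977328)) (np.float64(285.900889228314), np.float64(211.87772324186795))
0.61 (np.float64(289.42893294603596), np.float64(207.65089631535838)) (np.float64(287.90222081319325), np.float64(211.80702850803468))
t 17.64 tcp [ 0.3747 -0.1727  0.1999] F [ 1.   0.8 -0.2] M [ 0.07 -0.05  0.03] w 0.0853 q6 0.48
tin_mid [[0.5039, 0.1013, 0.0462]]
brayer_mid [[0.5655, -0.3756, 0.0339]]
bottle_mid [[0.5073, 0.1002, 0.0479]]
knob_mid [[0.4701, -0.1585, 0.0965]]
```

View pics/w7.png

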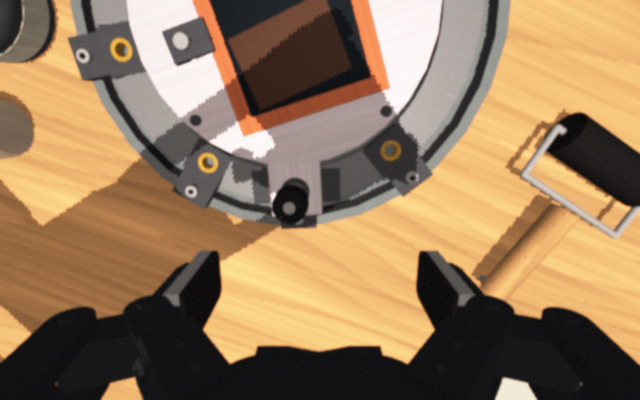

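View pics/s7.png

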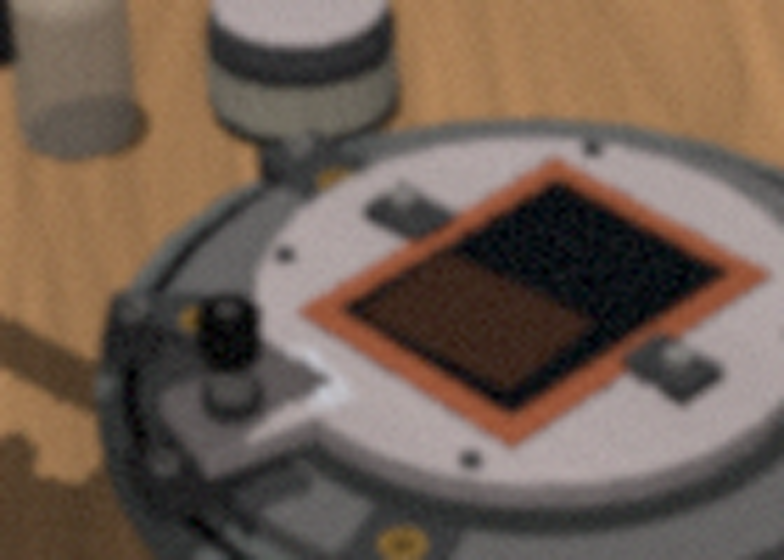

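The knob looks home. I'll check its height more closely by comparing it with the start picture at the same scale, along with predicted positions.

Run:
```python
from h import *; import cv2
im=arm.get_image("side")[:,:,::-1]; cv2.imwrite("pics/side8.png",im)
a=cv2.imread("pics/side0.png")
P=arm.camera_params("side");W=P["world_to_cam"]
def pr(p):
    c=W[:3,:3]@p+W[:3,3]; return np.array([P["cx"]+P["fx"]*c[0]/-c[2],P["cy"]-P["fy"]*c[1]/-c[2]])
out=[]
for img,ph in((a,0),(im,.6)):
    k=pr(pos(ph,.1)); e=pr(pos(ph,.058)); print(ph,"top",k,"ear",e,"mid",pr(pos(ph,.089)))
    c=cv2.getRectSubPix(np.ascontiguousarray(img),(38,50),tuple(map(float,pr(pos(ph,.08)))))
    g=img.min(2) if 0 else img.max(2)
    x,y=map(int,k.round()); sub=g[y-12:y+30,x-12:x+13]; m=(sub<45)
    n,l,stt,ce=cv2.connectedComponentsWithStats(m.astype(np.uint8)); 
    i=1+np.argmax(stt[1:,4]); print("knob blob centroid",ce[i]+[x-12,y-12],stt[i])
    out.append(cv2.resize(c,None,fx=10,fy=10,interpolation=cv2.INTER_CUBIC))
cv2.imwrite("pics/cmp8.png",np.hstack(out))
```

```text
0 top [293.07142833 223.04643209] ear [294.10676434 239.46776041] mid [293.34688819 227.41546472]
knob blob centroid [294.99009901 228.46534653] [  9  12  12  12 101]
0.6 top [298.69320444 244.56615493] ear [299.66429109 261.48459866] mid [298.95181484 249.07171122]
knob blob centroid [299.99173554 250.15702479] [  7  10  12  14 121]
```

View pics/cmp8.png

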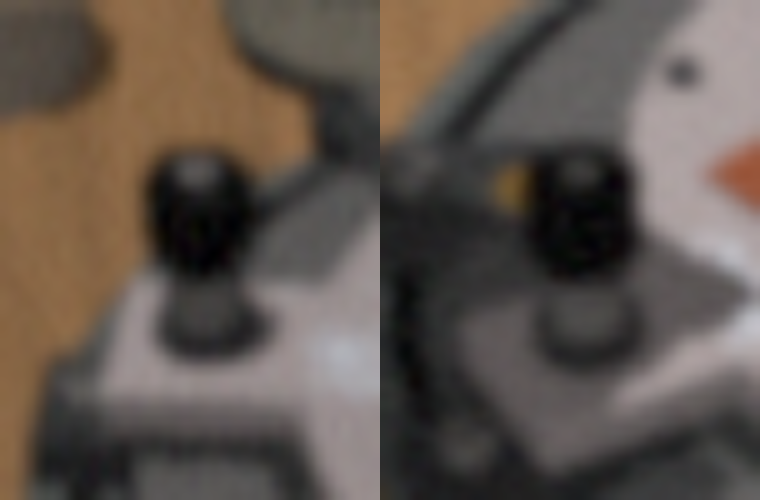

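The knob's offset from its home prediction is +1.05 px at the start and +1.09 px now, so it sits at the same height and the pin is home. The bottle and tin stand untouched in the view. Handing in.

Run:
```python
from h import *
arm.job_done(); st()
```

```text
the job is handed in; nothing more can be done
the job is handed in; nothing more can be done
```

The turntable is one stop on, at about 0.60 rad anticlockwise, and the checks show the pin home in the next hole. I handed the job in at about 18 s on the robot's clock; no verdict came back.

**What I did:**
- **Lift:** I gripped the knob with the jaws closing radially, so the grip put no side load on the pin, and lifted it about 11.5 mm.
- **Swing:** I carried it round the arc to about 0.45 rad, set the pin down on the track and let go.
- **Search:** I pushed the knob along at 18 mm/s with one open finger, stopping on a 10 N rise, until the pin dropped in. Then I backed off and retreated.

**Last checks:**
- **Hole:** A repeated push stopped at the same place, 0.60 rad, which is also where the cameras put the hole.
- **Height:** In the side picture the knob sits at its starting height to within 0.05 px. That is about 1 mm once measurement error is allowed for. The wrist camera agreed with the pin being down.
- **Contact:** The wrist force was back near zero, and nothing was touched on the retreat.

**Disagreements:**
- **Early stop:** The first sweep stopped at about 0.49 rad with the pin still up, at a seam or on breakaway. I carried on from there.
- **Loose items:** The last side-view detection for the bottle returned the tin's position. In the pictures the bottle is still standing in its place. The tin and brayer positions came out within about 5 mm of where they started, about the detector's own error.

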